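# Empty the tall pen tote into the desk bin over its low edge

### The arm

A 6-joint arm with a two-finger parallel gripper is mounted at the origin on the work surface. World frame = base frame: x ahead of the robot, y to its left, z up, the work surface at z = 0. Lengths are in mm, angles in rad, forces in N, time in s.
With the tool pointing down it reaches from about 275 to 1000 mm from the base axis. Payload 8.4 kg.
Tool frame: the origin (TCP) lies midway between the tips of the shut fingers; the grasp point (between the pads) lies 19 mm behind it; z points along the fingers, y is the line along which they close (so a half turn about z gives the same grasp; the last joint's range is limited). The gripper opens to 85 mm and grips with 20 to 120 N. Pads are 22 mm wide; open, the fingers measure 114 mm over their backs; the gripper's body (76 mm by 85 mm) begins 54 mm behind the grasp point. The pads swing forward as they close: fully open they stand 13 mm farther back than shut.
Start: joints at [-0.002, 0.353, 1.633, -0, 1.155, -0.002], TCP at [625.002, -0, 231.281] pointing down, gripper open.
Joint ranges: [-2.63, 2.63], [-0.92, 2.1], [0.06, 2.66], [-1.3, 4.44], [0, 2.69], [-3.02, 3.02]. Speed limits (rad/s): [2.22, 2.22, 2.79, 3.14, 3.14, 3.14].

### API

Orientations are given as [roll, pitch, yaw] about the fixed x, y, z axes, in that order (R = Rz(yaw) Ry(pitch) Rx(roll)).
In Python, from rig import telemetry, optics, r gives the robot as it stands.
- The arm moves only by the tool play_rows, never from a script. Its arguments are lists of equal length, an entry for each row: "dp": the shift along the tool's x, y, z in units of 40 mm (1.0 is 40 mm), a list of three; "rot": the turn, a rotation vector about the tool's x, y, z in units of 6 degrees (1.0 is 6 degrees), a list of three. In form: {"dp": [[tx, ty, tz], ...], "rot": [[ax, ay, az], ...]}. A call has 1 to 5 rows; each row is the pose to reach, as a shift and turn from the pose commanded when the call began, along the tool's axes at that moment; what a row does not reach only later rows make up. A row lasts 1/12 s, in which the tool goes at most 41.7 mm and 7.16 degrees, less where a joint would pass 70% of its speed; a pose out of reach is approached as far as the arm can. A call with a gripper value outside its range is refused whole. "fingers" is the opening, from 0 (shut) to 1 (fully open), set as the call begins (left out, the last holds). The fingers move at their own pace and stop on an object; "grip_force" is the grip in N (left out, the last holds). Time passes only in rows, so rows that repeat a pose let the fingers close. It gives the time, the measured TCP pose, the force, the opening and the grip force at its end, in the units of the state.
- telemetry.sense(): the state, without advancing time (a new reading comes with each control period).
- optics.grab_frame(name): name is "scene" or "side" or "wrist"; returns a dict with "color" (400x640x3 uint8, red, green, blue), "mtx" (3x3 intrinsics, pixels), "R" (3x3) and "t" (3): a world point X has camera coordinates R X + t; the wrist camera has in their place "mount" (4x4, takes a point from camera to tool coordinates, whose origin is the TCP and whose axes are the flange's). Camera axes: x right, y down, z forward; pixel columns grow to the right and rows downward; lengths in mm; the calibration is good to about 2 mm. A picture is of the moment at which its call begins: read the wrist's pose just before it. There is no depth.
- r.sign_off(): hands the job in; it is judged then, once.
The state is a dict: "clock": time; "qpos": joint angles; "qvel": joint speeds; "joint_efforts": joint torques, N m; "eef_pos": TCP position; "tcp_rot": TCP orientation; "contact_force": force on the tool from outside, world axes, zero at the start; "wrist_torque": the same for the moment, N m; "opening": opening from 0.0 (shut) to 1.0 (fully open); "grasp_force": force on a finger pad.
Only numpy, scipy, OpenCV 4.12 (cv2) and the standard library are available. Lean on these libraries where they do the work, as an engineer would, in place of code of your own. Each camera call takes 0.05 s, during which the arm holds its last target. There are 200 camera calls.

### The job

Empty the glue sticks out of the tall square tote into the bin. The tote is too tall to tip in one go: lean it with its foot on the desk and its side on the bin's low front edge, mouth over the bin, and let go; then take it again in its lower half, raise the foot until the mouth points down into the bin, low over it, and all three sticks slide out; then let it back down to lean on the edge, foot on the desk, as before. Leave the other things on the desk where they are.

Things in the scene. Friction and masses are not known exactly. Their poses are not given: they have to be found in the camera images.
- tote: tall square open-topped tote of pale grey plastic, 56 x 56 mm outside, 210 mm tall, walls and bottom 4 mm, about 0.2 kg empty; starts upright on the desk with the three glue sticks standing inside it. Origin: centre of its underside; z runs along it to the mouth, x and y square to its side walls (all four sides alike)
- tote_mouth (a point): centre of the tote's open mouth, 210 mm from its underside
- bin: fixed grey plastic bin, open top, 200 mm deep (its x), 160 mm wide (its y), walls 4 mm, inner floor 4 mm above the desk. Front (-x side) low: wall with a round top edge of 5 mm radius, its axis at x = -98 mm, 70 mm above the desk. Back wall 130 mm high; sides 130 mm, but 70 mm over the front 50 mm. Origin: centre of its underside; x points from low edge to back wall, z up
- bin_edge (a point): top of the middle of the bin's low front edge, 75 mm above the desk; the edge runs along the bin's y
- stick0_mid (a point): centre of a glue stick: a round smooth-sided stick with a grey cap, 22 mm across, 95 mm long, about 30 g; starts standing on the tote's inner bottom; z along the stick. It slips on any surface sloping more than about 15 to 20 degrees
- stick1_mid (a point): centre of a glue stick: a round smooth-sided stick with a grey cap, 22 mm across, 95 mm long, about 30 g; starts standing on the tote's inner bottom; z along the stick. It slips on any surface sloping more than about 15 to 20 degrees
- stick2_mid (a point): centre of a glue stick: a round smooth-sided stick with a grey cap, 22 mm across, 95 mm long, about 30 g; starts standing on the tote's inner bottom; z along the stick. It slips on any surface sloping more than about 15 to 20 degrees
- pencup: bystander: round dark metal pen cup, 66 mm across, 100 mm tall (pens stick out to 140 mm), loose, on the desk beside the tote. Origin: centre of its underside
- flask: bystander: black drinking flask, 72 mm across, 220 mm tall, loose. Origin: centre of its underside
- pump: bystander: clear pump bottle with a white nozzle, 60 mm across, 170 mm tall, loose. Origin: centre of its underside
Things that resemble listed ones, but are neither listed nor needed, are in the scene too. Leave any orange or red look-alike of the tote alone.

How it is judged:
By the outcome, as a careful person would: the job done as asked, in the order asked, and still so for the second after the job is handed in, with the robot touching nothing.
It also fails if it takes over 61 s, if anything falls off the work surface, if the arm or the gripper's body presses on something with over 40 N, if the wrist force passes 120 N, or if a joint passes its speed limit or range.

## Working session

There is one attempt and no reset: what is moved stays moved. The work goes in short steps, Python scripts to look and compute and a tool call to move; the robot and the scene stay as the last step left them, time stands still between calls to the robot, and variables do not carry over. Pictures are saved under pics/ and viewed, at most 10 in all, crops included, and the job is handed in when it is done.

Besides the shell and the picture viewer there is one more tool, called after "Emit:" as name(argument=value, ...) on one line, values as JSON. play_rows: Moves the arm, as the interface text tells. Its arguments: {"type":"object","properties":{"dp":{"type":"array"},"rot":{"type":"array"},"fingers":{"type":"number"},"grip_force":{"type":"number"}},"required":["dp","rot"]}

```bash
ls; mkdir -p pics; cat > h.py <<'E'
import numpy as np,cv2
from scipy.spatial.transform import Rotation as Ro
from rig import telemetry,optics,r
E
python3 - <<'E'
from h import *
f={n:optics.grab_frame(n) for n in("scene","side")}
import pickle;pickle.dump(f,open('f0.pkl','wb'))
for n in f: cv2.imwrite(f'pics/{n}0.png',f[n]['color'][:,:,::-1]); print(n,f[n]['mtx'],f[n]['R'],f[n]['t'])
print(telemetry.sense())
E
```

```text
pics
scene [[431.38595243   0.         320.88463198]
 [  0.         431.38595243 203.55739911]
 [  0.           0.           1.        ]] [[-0.10455968  0.99449051 -0.0074759 ]
 [ 0.85222353  0.08572214 -0.51610732]
 [-0.51262299 -0.06033516 -0.8564913 ]] [ 143.40984637 -400.95300214 1451.4333056 ]
side [[499.2518396    0.         323.57465353]
 [  0.         499.2518396  200.85687   ]
 [  0.           0.           1.        ]] [[ 0.96603533 -0.25786486 -0.01677643]
 [-0.17990319 -0.6245236  -0.76000336]
 [ 0.18550088  0.73720824 -0.64970258]] [-563.93620053  159.38767157 1429.60713364]
{'clock': 0.1, 'qpos': array([-2.40947962e-03,  3.53585252e-01,  1.63405626e+00, -2.42264015e-05,
        1.15521570e+00, -2.45749623e-03]), 'qvel': array([ 9.05124278e-04,  7.05019354e-05, -2.55274506e-03, -9.37921876e-05,
       -2.89556899e-04, -1.39251492e-03]), 'joint_efforts': array([ 4.27485766e-04, -6.06356549e+01, -3.42817569e+01, -7.40920814e-05,
        3.91241178e-03, -4.99377973e-05]), 'eef_pos': array([ 6.24568838e+02, -1.24801759e-02,  2.30634285e+02]), 'tcp_rot': array([-3.14032804e+00,  1.90441939e-05,  1.57085415e+00]), 'contact_force': array([0.06088428, 0.31014455, 0.3253766 ]), 'wrist_torque': array([-0.03566209, -0.00631339,  0.01597187]), 'grasp_force': 0.0, 'opening': 0.9954122978376156}
```

View pics/scene0.png

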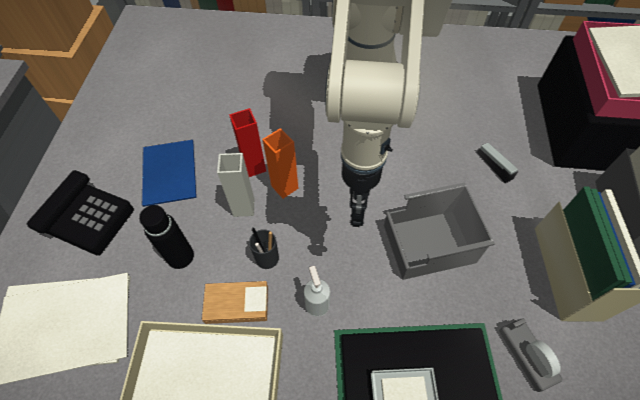

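View pics/side0.png

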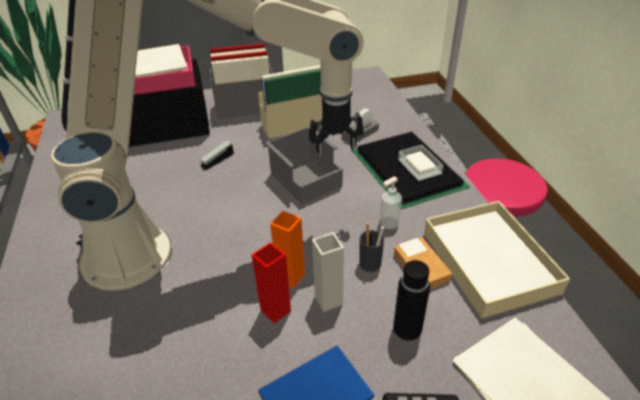

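The scene picture shows the tote at (236,185), orange and red look-alikes next to it, the pen cup at (264,248) and the bin at (438,230) with its low edge on the left. The side view has the tote at (328,270) and the bin at (305,168). I'll zoom in on both.

```bash
python3 - <<'E'
from h import *
import pickle
f=pickle.load(open('f0.pkl','rb'))
def crop(n,x,y):
    c=f[n]['color'][y:y+75,x:x+100,::-1] if 0 else f[n]['color'][y:y+h,x:x+w,::-1]
    c=cv2.resize(c,(400,300),interpolation=cv2.INTER_CUBIC)
    for i in range(0,w,10):
        cv2.line(c,(int(i*400/w),0),(int(i*400/w),4 if i%20 else 9),(0,0,255),1)
        if i%20==0: cv2.putText(c,str(x+i),(int(i*400/w),18),0,.33,(0,0,255))
    for i in range(0,h,10):
        cv2.line(c,(0,int(i*300/h)),(4 if i%20 else 9,int(i*300/h)),(0,0,255),1)
        if i%20==0: cv2.putText(c,str(y+i),(10,int(i*300/h)+4),0,.33,(0,0,255))
    return c
w,h=100,75;a=crop('scene',190,145);b2=crop('side',280,235)
w,h=140,105;a2=crop('scene',370,180);b=crop('side',255,115)
cv2.imwrite('pics/m.png',np.vstack([np.hstack([a,a2]),np.hstack([b2,b])]))
E
```

```text
(no output)
```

View pics/m.png

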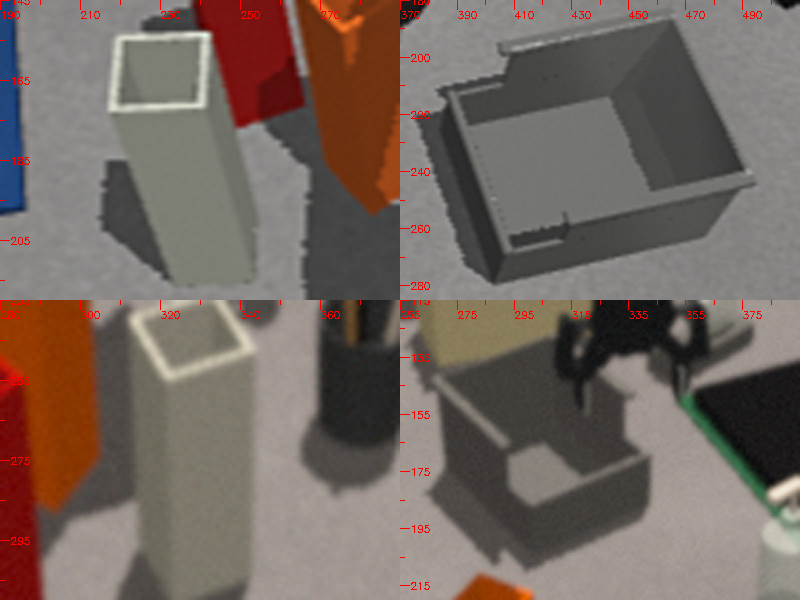

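```bash
cat >> h.py <<'E'
import pickle
from scipy.optimize import least_squares
def proj(f,P):
    c=np.atleast_2d(P)@f['R'].T+f['t']; u=c@f['mtx'].T; return u[:,:2]/u[:,2:]
E
cat > fit.py <<'E'
from h import *
f=pickle.load(open('f0.pkl','rb'))
def fit(obs,x0):
    def res(p):
        R=Ro.from_euler('z',p[2]).as_matrix()
        return np.concatenate([(proj(f[n],R@np.array(X)+[p[0],p[1],0])[0]-uv) for n,X,uv in obs])
    s=least_squares(res,x0,loss='soft_l1'); print(s.x[:2],np.degrees(s.x[2]));print(np.round(res(s.x).reshape(-1,2),1).tolist())
# world guess: scene image right=+y, down=+x
h=28
fit([('scene',(-h,-h,210),(219.2,153.5)),('scene',(-h,h,210),(242.7,153.2)),('scene',(h,h,210),(241.7,171.7)),('scene',(h,-h,210),(217.2,172.5)),('scene',(h,-h,0),(233.7,215.5)),('scene',(h,h,0),(253.5,215.5)),
 ('side',(-h,-h,210),(312.7,240)),('side',(h,-h,210),(322.5,255.5)),('side',(h,h,210),(343.5,247)),('side',(h,-h,0),(323.8,310)),('side',(h,h,0),(342,307.5))],[600,-300,0.])
fit([('side',(-h,-h,210),(322.5,255.5)),('side',(h,-h,210),(343.5,247)),('side',(-h,h,210),(312.7,240)),('side',(-h,-h,0),(323.8,310)),('side',(h,-h,0),(342,307.5)),
 ('scene',(-h,-h,210),(219.2,153.5)),('scene',(-h,h,210),(242.7,153.2)),('scene',(h,h,210),(241.7,171.7)),('scene',(h,-h,210),(217.2,172.5)),('scene',(h,-h,0),(233.7,215.5)),('scene',(h,h,0),(253.5,215.5))],[600,-300,0.])
fit([('scene',(-103,80,75),(387.5,212.5)),('scene',(-103,-80,75),(406.8,268.2)),('scene',(-100,-80,0),(403,279.8)),('scene',(100,-80,130),(492.5,243)),('scene',(100,80,130),(466,186)),('scene',(100,-80,0),(476.8,263.3)),('scene',(-50,80,130),(405,196.8)),
 ('side',(-103,80,75),(300.5,186)),('side',(-103,-80,75),(341.8,170.3)),('side',(-100,80,0),(300.5,209.5))],[600,100,1.5])
# other objects: base pixel approx in scene
def ray(n,uv,z):
    F=f[n];d=F['R'].T@np.linalg.inv(F['mtx'])@[*uv,1];o=-F['R'].T@F['t'];return o+d*(z-o[2])/d[2]
print('cup top',ray('scene',(263,238),100),'pump',ray('scene',(317,293),100),'orange',ray('scene',(279,140),210),'flask',ray('scene',(152,216),220),'red',ray('scene',(243,118),210))
E
python3 fit.py
```

```text
[ 507.35116932 -306.69953351] -7.855266746851548
[[4.2, -4.4], [2.6, 0.2], [-4.2, 0.2], [-2.1, -5.1], [-2.2, -3.7], [-2.9, 0.4], [1.0, 13.8], [15.5, -4.2], [-8.9, -12.7], [14.0, -1.8], [-7.2, -16.3]]
[ 514.62988871 -306.29118088] 9.009952759135102
[[-1.4, -0.7], [-0.1, 0.4], [-1.2, -1.0], [-1.0, 1.7], [0.6, -3.2], [-0.3, 0.5], [-0.6, -0.3], [-0.6, 0.1], [-0.0, 0.5], [-0.3, 1.3], [0.2, 0.3]]
[575.84288857 204.44627111] 108.6289149365603
[[-1.3, -0.6], [-0.8, 0.4], [-0.6, 0.0], [0.7, -1.6], [0.4, -0.6], [-0.4, 0.3], [4.5, -0.1], [-0.1, 0.5], [1.0, -1.6], [0.6, -5.1]]
cup top [ 650.69902974 -216.07154565  100.        ] pump [774.84534418 -70.79525453 100.        ] orange [ 434.40242977 -200.53818796  210.        ] flask [ 679.97271663 -441.52438295  220.        ] red [ 372.37830858 -302.98552126  210.        ]
```

```bash
cat >> h.py <<'E'
S=telemetry.sense
TOTE=np.array([514.6,-306.3]);TY=9.0;BIN=np.array([575.8,204.4]);BY=108.6
U=np.array([np.cos(np.radians(BY)),np.sin(np.radians(BY)),0]);V=np.array([-U[1],U[0],0]);Z=np.array([0,0,1.])
A=np.r_[BIN,0]-98*U
def pose(s=None):
    s=s or S(); return s['eef_pos'],Ro.from_euler('xyz',s['tcp_rot'])
def Rtool(tau,yaw=BY):
    # tool z tilted tau deg from straight down toward direction yaw (u); tool y = -V
    c=np.radians(yaw);u=np.array([np.cos(c),np.sin(c),0]);v=np.array([-u[1],u[0],0]);t=np.radians(tau)
    z=np.sin(t)*u-np.cos(t)*Z; y=-v; return Ro.from_matrix(np.c_[np.cross(y,z),y,z])
def rel(p1,R1,p0=None,R0=None):
    "total shift/turn in units of the move from p0,R0 (default now)"
    if p0 is None:p0,R0=pose()
    d=R0.inv().apply(p1-p0)/40; w=np.degrees((R0.inv()*R1).as_rotvec())/6
    print('dp',np.round(d,2).tolist(),'rot',np.round(w,2).tolist(),'rows>=',np.ceil(max(np.linalg.norm(d)*40/41,np.linalg.norm(w)*6/7.1)))
def tcp_from_tote(P,a,s,Rt,back=19):
    "tote underside centre P, axis a, grip at s along axis"
    return P+s*a+back*Rt.as_matrix()[:,2]
def lean(alpha,gap=0,foot=0):
    al=np.radians(alpha);a=np.cos(al)*U+np.sin(al)*Z;n=-np.sin(al)*U+np.cos(al)*Z
    D=(5+gap+70*np.cos(al))/np.sin(al); return A-D*U+foot*Z+28*n,a
E
python3 - <<'E'
from h import *
R1=Rtool(0,90+TY); p=np.r_[TOTE,240]
rel(p,R1); rel(np.r_[TOTE,156],R1,p,R1)
P,a=lean(60);Rt=Rtool(-30);print(P,a,tcp_from_tote(P,a,175,Rt),A,U)
E
```

```text
dp [-7.66, -2.75, -0.23] rot [-0.01, -0.0, -1.5] rows>= 8.0
dp [0.0, 0.0, 2.1] rot [0.0, 0.0, 0.0] rows>= 3.0
[629.52446397  44.76098553  14.        ] [-0.15947965  0.47388421  0.8660254 ] [604.64563784 118.68692151 149.09996299] [607.05801231 111.51869582   0.        ] [-0.31895931  0.94776841  0.        ]
```

Emit:
play_rows(dp=[[-0.6, -0.22, -0.02], [-1.4, -0.5, -0.1], [-2.2, -0.8, -0.2], [-3.0, -1.1, -0.23], [-3.8, -1.37, -0.23]], rot=[[0, 0, -0.3], [0, 0, -0.6], [0, 0, -0.9], [0, 0, -1.2], [0, 0, -1.5]], fingers=1, grip_force=50)

```text
clock: 0.52
eef_pos: [569.3, -153.2, 240.6]
tcp_rot: [-3.141, 0.0, 1.73]
contact_force: [1.0, -0.8, 0.5]
opening: 0.998
grasp_force: 0.0
```

```bash
python3 - <<'E'
from h import *
print(pose()[0],S()['tcp_rot'])
rel(np.r_[TOTE,240],Rtool(0,90+TY))
E
```

```text
[ 569.33498301 -153.19252302  240.56452924] [-3.14147401e+00  2.20793383e-05  1.72992729e+00]
dp [-3.56, -1.96, 0.01] rot [-0.0, 0.0, 0.02] rows>= 4.0
```

Emit:
play_rows(dp=[[-0.7, -0.4, 0], [-1.5, -0.8, 0], [-2.3, -1.25, 0], [-3.0, -1.65, 0], [-3.56, -1.96, 0]], rot=[[0, 0, 0], [0, 0, 0], [0, 0, 0], [0, 0, 0], [0, 0, 0]])

```text
clock: 0.93
eef_pos: [513.7, -307.0, 240.2]
tcp_rot: [-3.141, -0.0, 1.727]
contact_force: [0.9, 0.2, 0.4]
opening: 0.997
grasp_force: 0.0
```

```bash
python3 - <<'E'
from h import *
s=S();F=optics.grab_frame('wrist');p,R=pose(s)
rel(np.r_[TOTE,156],Rtool(0,90+TY))
M=np.array(F['mount']);print(p,M)
im=F['color'][:,:,::-1].copy()
t=Ro.from_euler('z',np.radians(TY)).as_matrix()
for sx,sy in((-1,-1),(-1,1),(1,1),(1,-1)):
    X=np.r_[TOTE,210]+t@np.array([28*sx,28*sy,0])
    c=np.linalg.inv(M)@np.r_[R.inv().apply(X-p),1]; u=F['mtx']@c[:3];u=u[:2]/u[2]; print(u)
    cv2.circle(im,tuple(int(k) for k in u),4,(0,0,255),1)
cv2.imwrite('pics/w1.png',im)
E
```

```text
dp [0.09, 0.07, 2.1] rot [-0.01, 0.02, -0.02] rows>= 3.0
[ 513.66397567 -307.01052828  240.17709012] [[ 4.54153707e-04 -9.54503048e-01 -2.98200814e-01  7.54702889e+01]
 [ 9.99999847e-01  5.28116122e-04 -1.67453637e-04  1.01478835e+00]
 [ 3.17319665e-04 -2.98200692e-01  9.54503141e-01 -1.42739385e+02]
 [ 0.00000000e+00  0.00000000e+00  0.00000000e+00  1.00000000e+00]]
[274.55265269 277.23055217]
[270.17166987 187.0855827 ]
[372.23030909 187.0740856 ]
[367.90454019 277.24857064]
```

View pics/w1.png

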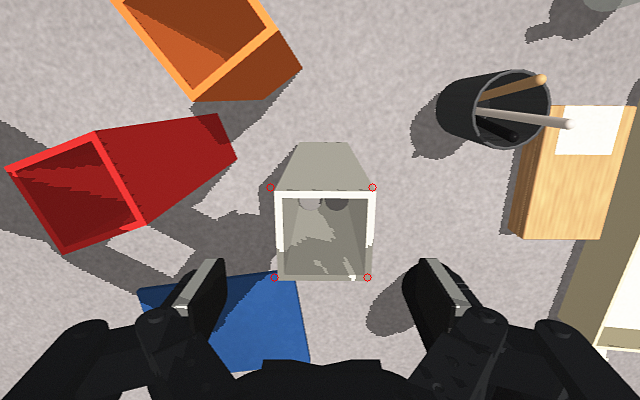

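The wrist view has the tote's mouth corners at about (273,190), (375,190), (372,281) and (276,280). Those are within 3 px of prediction, so I descend and grip.

Emit:
play_rows(dp=[[0.03, 0.03, 0.5], [0.06, 0.06, 1.0], [0.07, 0.1, 1.5], [0.07, 0.1, 1.9], [0.07, 0.1, 2.1]], rot=[[0, 0, 0], [0, 0, 0], [0, 0, 0], [0, 0, 0], [0, 0, 0]])

```text
clock: 1.4
eef_pos: [517.4, -300.6, 154.0]
tcp_rot: [-3.139, -0.002, 1.728]
contact_force: [-0.4, 0.5, 0.3]
opening: 1.004
grasp_force: 0.0
```

Emit:
play_rows(dp=[[0, 0, 0], [0, 0, 0], [0, 0, 0], [0, 0, 0], [0, 0, 0]], rot=[[0, 0, 0], [0, 0, 0], [0, 0, 0], [0, 0, 0], [0, 0, 0]], fingers=0, grip_force=50)

```text
clock: 1.82
eef_pos: [518.9, -301.7, 157.4]
tcp_rot: [3.141, 0.001, 1.728]
contact_force: [-1.5, 0.4, 1.4]
opening: 0.646
grasp_force: 41.7
```

Emit:
play_rows(dp=[[0, 0, 0], [0, 0, 0], [0, 0, 0]], rot=[[0, 0, 0], [0, 0, 0], [0, 0, 0]])

```text
clock: 2.07
eef_pos: [518.9, -301.8, 157.4]
tcp_rot: [3.141, 0.001, 1.728]
contact_force: [-2.8, 0.1, 5.8]
opening: 0.653
grasp_force: 42.0
```

Emit:
play_rows(dp=[[0, 0, -0.2], [0, 0, -0.7], [0, 0, -1.2], [0, 0, -1.7], [0, 0, -2.1]], rot=[[0, 0, 0], [0, 0, 0], [0, 0, 0], [0, 0, 0], [0, 0, 0]])

```text
clock: 2.48
eef_pos: [518.8, -301.5, 242.1]
tcp_rot: [3.141, 0.0, 1.728]
contact_force: [0.0, -0.5, -2.9]
opening: 0.651
grasp_force: 43.5
```

```bash
cat >> h.py <<'E'
def leantcp(alpha,gap,foot,s,tau_rel=0,off=4.5):
    P,a=lean(alpha,gap,foot);Rt=Rtool(-(90-alpha)+tau_rel); return tcp_from_tote(P,a,s,Rt)+off*Rt.as_matrix()[:,0],Rt
E
python3 - <<'E'
from h import *
s=S();print(s['eef_pos'],s['contact_force'],s['grasp_force'])
p1,R1=leantcp(88,150,80,176);print(p1);rel(p1,R1)
p2,R2=leantcp(60,10,40,176);rel(p2,R2,p1,R1);print(p2)
E
```

```text
[ 518.80005511 -301.50447621  242.11503727] [ 0.03226119 -0.51964615 -2.93309489] 43.48906695842743
[663.04985079 -54.85768568 237.72449801]
dp [5.53, 4.53, 0.11] rot [-0.02, -0.33, -1.6] rows>= 7.0
dp [4.44, 0.0, 1.1] rot [0.0, -4.67, 0.0] rows>= 5.0
[606.92616216 111.91048062 187.71598839]
```

Emit:
play_rows(dp=[[0.4, 0.25, 0], [1.1, 0.65, 0], [1.8, 1.05, 0], [2.5, 1.5, 0], [3.2, 2.1, 0]], rot=[[0, 0, -0.1], [0, 0, -0.3], [0, 0, -0.6], [0, 0, -1.0], [0, 0, -1.4]])

```text
clock: 2.9
eef_pos: [580.9, -160.6, 240.7]
tcp_rot: [-3.141, -0.0, 1.876]
contact_force: [0.5, -0.6, -1.7]
opening: 0.651
grasp_force: 43.5
```

```bash
python3 - <<'E'
from h import *
s=S();print(s['eef_pos'],s['contact_force'],s['grasp_force'])
p1,R1=leantcp(80,100,80,176);print(p1);rel(p1,R1)
p2,R2=leantcp(60,10,40,176);rel(p2,R2,p1,R1);print(p2)
E
```

```text
[ 580.92941046 -160.6417813   240.69410939] [ 0.46927362 -0.59869996 -1.74976576] 43.49763751029968
[643.68822476   2.67422195 238.6955494 ]
dp [3.42, 2.72, 0.05] rot [-0.02, -1.67, -0.19] rows>= 5.0
dp [3.06, 0.0, 0.75] rot [0.0, -3.33, 0.0] rows>= 4.0
[606.92616216 111.91048062 187.71598839]
```

Emit:
play_rows(dp=[[0.6, 0.45, 0], [1.3, 1.0, 0], [2.0, 1.6, 0], [2.7, 2.2, 0.03], [3.42, 2.72, 0.05]], rot=[[0, -0.2, 0], [0, -0.5, -0.05], [0, -0.9, -0.1], [0, -1.3, -0.15], [0, -1.67, -0.19]])

```text
clock: 3.32
eef_pos: [645.2, 3.1, 238.8]
tcp_rot: [-3.141, 0.177, 1.894]
contact_force: [0.5, -0.8, -3.8]
opening: 0.654
grasp_force: 43.6
```

Emit:
play_rows(dp=[[0.4, 0, 0], [1.0, 0, 0.1], [1.7, 0, 0.25], [2.4, 0, 0.5], [3.0, 0, 0.75]], rot=[[0, -0.5, 0], [0, -1.2, 0], [0, -1.9, 0], [0, -2.6, 0], [0, -3.33, 0]])

```text
clock: 3.73
eef_pos: [608.3, 110.2, 188.4]
tcp_rot: [3.14, 0.526, 1.894]
contact_force: [0.3, -0.5, -4.0]
opening: 0.652
grasp_force: 47.7
```

```bash
python3 - <<'E'
from h import *
s=S();print(s['eef_pos'],s['qpos'])
f={n:optics.grab_frame(n) for n in("scene","side")}
p,R=pose();M=R.as_matrix()
# tote model in hand
a=-M[:,2];P=p-19*M[:,2]-4.5*M[:,0]-176*a;print(P)
ims=[]
for n in f:
    im=f[n]['color'][:,:,::-1].copy()
    C=[P+28*i*M[:,0]+28*j*M[:,1]+k*a for k in(0,210) for i,j in((-1,-1),(-1,1),(1,1),(1,-1))]
    E=[A-80*V+75*Z,A+80*V+75*Z]
    for X,c in zip(C+E,[(0,0,255)]*8+[(0,255,0)]*2): 
        u=proj(f[n],X)[0]; cv2.circle(im,tuple(int(round(k)) for k in u),1,c,-1)
    u=proj(f[n],A+75*Z)[0].astype(int);x,y=u-[70,60]
    ims.append(cv2.resize(im[y:y+130,x:x+130],(400,400),interpolation=cv2.INTER_CUBIC))
cv2.imwrite('pics/l1.png',np.hstack(ims))
p2,R2=leantcp(60,8,3,176);rel(p2,R2)
E
```

```text
[608.26601641 110.19759751 188.41911337] [ 0.45620761  0.43478961  1.72807987 -0.58344206  1.12746095  0.42876644]
[631.26106374  34.41704398  50.7129072 ]
dp [0.44, 0.03, 0.72] rot [-0.03, 0.01, 0.06] rows>= 1.0
```

View pics/l1.png

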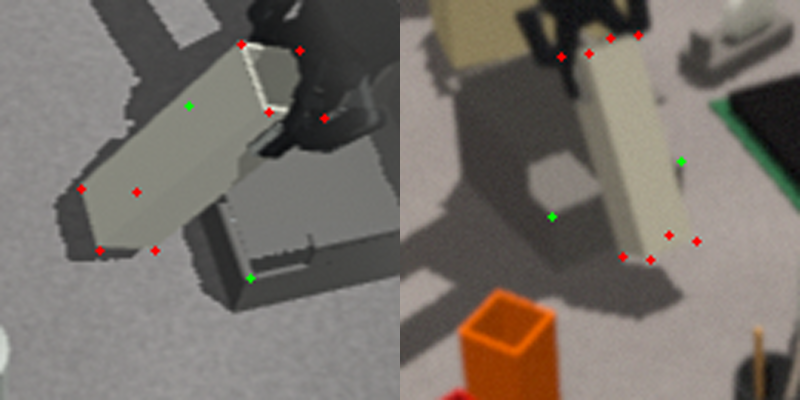

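The overlay fits: the tote's corners and the bin's front edge in the scene view lie within a few pixels of the model, and the tote hangs before the edge with its mouth over the bin. I'll lower the foot to the desk.

Emit:
play_rows(dp=[[0.1, 0, 0.2], [0.2, 0, 0.35], [0.3, 0, 0.5], [0.4, 0.02, 0.62], [0.44, 0.03, 0.7]], rot=[[0, 0, 0], [0, 0, 0], [0, 0, 0], [0, 0, 0], [0, 0, 0]])

```text
clock: 4.25
eef_pos: [609.2, 108.6, 154.3]
tcp_rot: [-3.139, 0.523, 1.893]
contact_force: [0.2, -0.2, -3.5]
opening: 0.652
grasp_force: 48.2
```

```bash
python3 - <<'E'
from h import *
s=S();print(s['eef_pos'],s['contact_force'],s['wrist_torque'])
for g,f in((8,-3),(0,-1),(-4,-1)):
  p2,R2=leantcp(60,g,f,176);rel(p2,R2)
print('U,Z in tool',pose()[1].inv().apply([U,Z]))
E
```

```text
[609.22738137 108.57178773 154.28626077] [ 0.18647911 -0.24914615 -3.5327739 ] [ 0.63178729  0.2213408  -0.0300728 ]
dp [0.25, -0.03, 0.13] rot [-0.03, -0.01, -0.02] rows>= 1.0
dp [0.43, -0.03, -0.03] rot [-0.03, -0.01, -0.02] rows>= 1.0
dp [0.53, -0.03, -0.09] rot [-0.03, -0.01, -0.02] rows>= 1.0
U,Z in tool [[ 0.86630737 -0.00325764 -0.49950068]
 [-0.49950786 -0.00193759 -0.86630719]]
```

Emit:
play_rows(dp=[[0.03, 0, 0.04], [0.05, 0, 0.09], [0.08, 0, 0.13], [0.08, 0, 0.13]], rot=[[0, 0, 0], [0, 0, 0], [0, 0, 0], [0, 0, 0]])

```text
clock: 4.58
eef_pos: [609.2, 109.7, 149.1]
tcp_rot: [-3.14, 0.524, 1.895]
contact_force: [0.7, -1.3, -1.7]
opening: 0.651
grasp_force: 48.6
```

Emit:
play_rows(dp=[[0.02, 0, 0.02], [0.03, 0, 0.05], [0.03, 0, 0.05], [0.03, 0, 0.05]], rot=[[0, 0, 0], [0, 0, 0], [0, 0, 0], [0, 0, 0]])

```text
clock: 4.92
eef_pos: [609.3, 110.1, 148.6]
tcp_rot: [-3.141, 0.525, 1.894]
contact_force: [-5.2, 2.0, 12.3]
opening: 0.652
grasp_force: 50.1
```

Emit:
play_rows(dp=[[-0.01, 0, -0.03], [0.04, 0, -0.06], [0.09, 0, -0.09], [0.14, 0, -0.12], [0.14, 0, -0.12]], rot=[[0, 0, 0], [0, 0, 0], [0, 0, 0], [0, 0, 0], [0, 0, 0]])

```text
clock: 5.33
eef_pos: [606.8, 117.1, 148.1]
tcp_rot: [-3.14, 0.524, 1.896]
contact_force: [-0.3, -0.4, 3.6]
opening: 0.647
grasp_force: 48.9
```

```bash
python3 - <<'E'
from h import *
s=S();print(s['eef_pos'],s['contact_force'],s['wrist_torque'])
p2,R2=leantcp(60,0,0,176);print(p2);rel(p2,R2)
E
```

```text
[606.824127   117.08369831 148.14133584] [-0.34065551 -0.42582939  3.60180471] [-0.49961903 -0.0178231  -0.12348628]
[603.2431373  122.85436755 147.71598839]
dp [0.15, -0.04, -0.07] rot [-0.02, 0.0, 0.0] rows>= 1.0
```

Continue along +u in 2 mm steps until it touches.

Emit:
play_rows(dp=[[0.05, 0, -0.03], [0.1, 0, -0.06], [0.13, 0, -0.08], [0.13, 0, -0.08]], rot=[[0, 0, 0], [0, 0, 0], [0, 0, 0], [0, 0, 0]])

```text
clock: 5.67
eef_pos: [604.8, 122.4, 147.9]
tcp_rot: [-3.139, 0.524, 1.896]
contact_force: [2.5, -4.4, -0.1]
opening: 0.652
grasp_force: 48.5
```

Emit:
play_rows(dp=[[0.04, 0, -0.03], [0.07, 0, -0.04], [0.07, 0, -0.04]], rot=[[0, 0, 0], [0, 0, 0], [0, 0, 0]])

```text
clock: 5.92
eef_pos: [603.6, 125.0, 147.8]
tcp_rot: [-3.138, 0.525, 1.896]
contact_force: [1.8, -6.1, -1.2]
opening: 0.645
grasp_force: 49.2
```

Emit:
play_rows(dp=[[0.04, 0, -0.03], [0.07, 0, -0.04], [0.07, 0, -0.04]], rot=[[0, 0, 0], [0, 0, 0], [0, 0, 0]])

```text
clock: 6.17
eef_pos: [602.4, 127.8, 147.7]
tcp_rot: [-3.138, 0.525, 1.896]
contact_force: [2.2, -6.6, -1.3]
opening: 0.65
grasp_force: 49.3
```

```bash
python3 - <<'E'
from h import *
s=S();print(s['eef_pos'],s['contact_force'],s['wrist_torque'])
f={n:optics.grab_frame(n) for n in("scene","side")}
ims=[]
for n in f:
    im=f[n]['color'][:,:,::-1]
    u=proj(f[n],A+75*Z)[0].astype(int);x,y=u-[65,50]
    ims.append(cv2.resize(im[y:y+110,x:x+110],(400,400),interpolation=cv2.INTER_CUBIC))
cv2.imwrite('pics/l2.png',np.hstack(ims))
E
```

```text
[602.4379075  127.81384493 147.68856983] [ 2.24257922 -6.59045842 -1.27502061] [-1.04637001 -0.33174045  0.13058102]
```

View pics/l2.png

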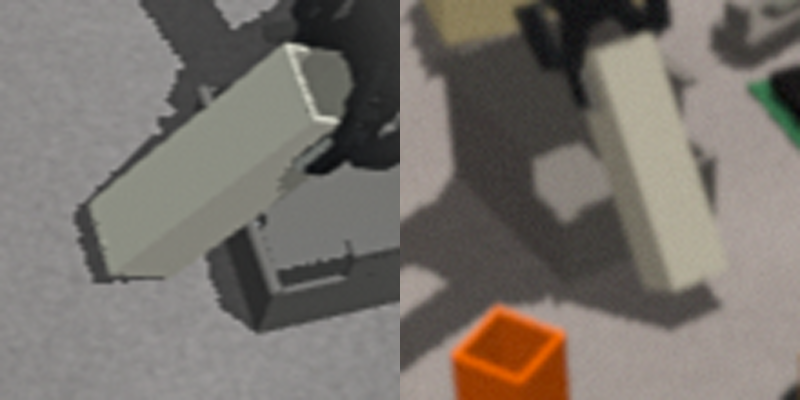

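The tote's foot is on the desk at about (140,275) in the scene crop, and its side now presses the edge with a steady 6 to 7 N. I release it and withdraw along the tool axis.

Emit:
play_rows(dp=[[0, 0, 0], [0, 0, 0], [0, 0, 0], [0, 0, 0], [0, 0, 0]], rot=[[0, 0, 0], [0, 0, 0], [0, 0, 0], [0, 0, 0], [0, 0, 0]], fingers=1)

```text
clock: 6.68
eef_pos: [602.7, 129.0, 148.1]
tcp_rot: [-3.14, 0.523, 1.895]
contact_force: [-0.0, -0.5, -0.1]
opening: 1.0
grasp_force: 0.0
```

Emit:
play_rows(dp=[[0, 0, -0.2], [0, 0, -0.6], [0, 0, -1.2], [0, 0, -1.8], [0, 0, -2.4]], rot=[[0, 0, 0], [0, 0, 0], [0, 0, 0], [0, 0, 0], [0, 0, 0]])

```text
clock: 7.1
eef_pos: [587.2, 175.0, 232.6]
tcp_rot: [-3.14, 0.523, 1.895]
contact_force: [0.9, 1.4, -0.0]
opening: 1.0
grasp_force: 0.0
```

```bash
python3 - <<'E'
from h import *
s=S();print(s['eef_pos'],s['contact_force'],s['opening'])
f={n:optics.grab_frame(n) for n in("scene","side")}
pickle.dump(f,open('f1.pkl','wb'))
ims=[]
for n in f:
    im=f[n]['color'][:,:,::-1]
    u=proj(f[n],A+75*Z)[0].astype(int);x,y=u-[60,50]
    print(n,x,y)
    c=cv2.resize(im[y:y+100,x:x+100],(400,400),interpolation=cv2.INTER_CUBIC);ims.append(c)
cv2.imwrite('pics/l3.png',np.hstack(ims))
E
```

```text
[587.22654543 174.99601607 232.56397207] [ 0.92779648  1.39257829 -0.02377584] 0.9997422243449081
scene 337 188
side 261 126
```

View pics/l3.png

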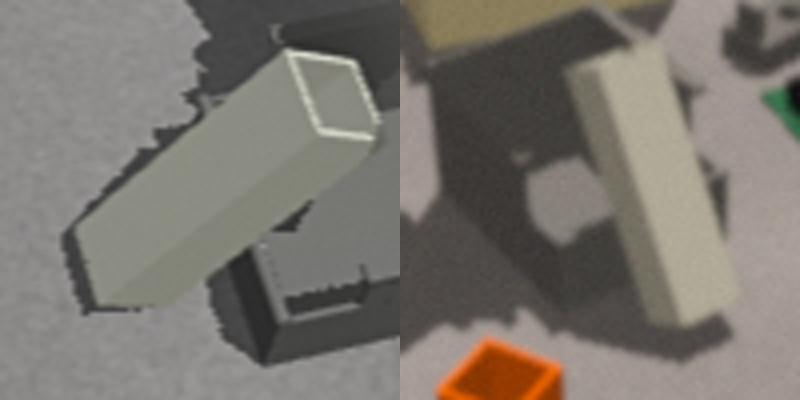

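The tote leans on its own, stable, foot at about (110,305) and mouth at (335,95) in the scene crop. I fit its pose from the corners.

```bash
cat > fit2.py <<'E'
from h import *
f=pickle.load(open('f1.pkl','rb'))
o=[('scene',1,1,210,408.8,201),('scene',1,-1,210,417,220.5),('scene',-1,1,210,425.8,203.5),('scene',-1,-1,210,431.5,222.5),
('scene',1,1,0,356.5,245),('scene',1,-1,0,361.5,264.3),('scene',-1,-1,0,376.5,263.8),
('side',1,1,210,312.8,142.3),('side',1,-1,210,326.5,136),('side',1,1,0,332.2,207.3),('side',1,-1,0,345.5,200.5),('side',-1,1,0,323,204),('side',-1,1,210,302.8,142.3)]
def ax(al,y):
    al,y=np.radians([al,y]);u=np.array([np.cos(y),np.sin(y),0]);v=np.array([-u[1],u[0],0])
    return np.cos(al)*u+np.sin(al)*Z,-np.sin(al)*u+np.cos(al)*Z,v
def P(p):
    a,n,v=ax(p[2],p[3]);return np.r_[p[0],p[1],28*np.cos(np.radians(p[2]))],a,n,v
def res(p):
    B,a,n,v=P(p)
    return np.concatenate([proj(f[c],B+28*i*n+28*j*v+k*a)[0]-[x,y] for c,i,j,k,x,y in o])
s=least_squares(res,[629,45,60,BY],loss='soft_l1');print(s.x);print(np.round(res(s.x).reshape(-1,2),1).tolist())
B,a,n,v=P(s.x);foot=B-28*n;print('foot u-dist from edge axis',(A-foot)@U,'v off',(B-A)@V)
D=(A-foot)@U;al=np.radians(s.x[2]);print('implied clearance face-axis',D*np.sin(al)-70*np.cos(al))
E
python3 fit2.py
```

```text
[630.63858997  43.10592567  58.76334394 108.23562179]
[[-0.8, -0.4], [-0.9, 1.5], [-0.1, -0.2], [2.5, 1.6], [-0.4, -0.2], [0.2, 0.2], [2.3, 1.4], [-2.4, -0.2], [-0.4, 0.2], [-1.0, 0.1], [0.6, 0.2], [-0.2, 2.0], [-0.3, 0.5]]
foot u-dist from edge axis 48.42027659919447 v off -0.5280366793263556
implied clearance face-axis 5.1007285501126916
```

```bash
cat >> h.py <<'E'
B=np.array([630.6,43.1,14.5]);AL=58.8
def g2(back=0,s=65,tau=55):
    al=np.radians(AL);a=np.cos(al)*U+np.sin(al)*Z;R=Rtool(tau);z=R.as_matrix()[:,2];return B+s*a+(19-back)*z,R
E
python3 - <<'E'
from h import *
p0,R0=pose()
W=[(p0+80*Z,Rtool(-5)),(g2(100)[0]+150*Z-0*U,Rtool(25)),(g2(110)[0],Rtool(55)),g2(0)]
for p,R in W: print(np.round(p)); rel(p,R,p0,R0); p0,R0=p,R
E
```

```text
[589. 177. 315.]
dp [-1.0, 0.01, -1.73] rot [0.04, 4.15, -0.01] rows>= 4.0
[641.  12. 267.]
dp [-4.2, -0.08, 1.59] rot [0.0, 5.0, -0.0] rows>= 5.0
[644.   4. 122.]
dp [-1.71, 0.0, 3.18] rot [0.0, 5.0, 0.0] rows>= 5.0
[615.  90.  59.]
dp [0.0, 0.0, 2.75] rot [0.0, 0.0, 0.0] rows>= 3.0
```

Emit:
play_rows(dp=[[-0.1, 0, -0.3], [-0.3, 0, -0.7], [-0.5, 0, -1.1], [-0.8, 0, -1.45], [-1.0, 0, -1.73]], rot=[[0, 0.5, 0], [0, 1.4, 0], [0, 2.3, 0], [0, 3.2, 0], [0, 4.15, 0]])

```text
clock: 7.62
eef_pos: [588.2, 174.8, 313.2]
tcp_rot: [3.14, 0.085, 1.896]
contact_force: [-0.1, -0.5, -0.8]
opening: 1.001
grasp_force: 0.0
```

Emit:
play_rows(dp=[[-0.5, 0, 0.05], [-1.4, -0.02, 0.3], [-2.3, -0.04, 0.7], [-3.3, -0.06, 1.15], [-4.2, -0.08, 1.59]], rot=[[0, 0.6, 0], [0, 1.7, 0], [0, 2.8, 0], [0, 3.9, 0], [0, 5.0, 0]])

```text
clock: 8.03
eef_pos: [640.4, 8.0, 264.3]
tcp_rot: [3.137, -0.439, 1.896]
contact_force: [1.7, 1.1, 0.2]
opening: 0.997
grasp_force: 0.0
```

```bash
python3 - <<'E'
from h import *
s=S();print(s['eef_pos'],s['tcp_rot'],np.round(s['qpos'],2))
p,R=g2(110);rel(p,R)
E
```

```text
[640.40914584   7.98535557 264.30651151] [ 3.13717735 -0.4387933   1.89612371] [-0.19  0.47  1.46  0.38  1.45 -0.61]
dp [-1.61, 0.03, 3.17] rot [0.04, 4.98, 0.02] rows>= 5.0
```

Emit:
play_rows(dp=[[-0.3, 0, 0.5], [-0.7, 0, 1.2], [-1.1, 0, 1.9], [-1.4, 0.02, 2.6], [-1.61, 0.03, 3.17]], rot=[[0, 0.7, 0], [0, 1.8, 0], [0, 2.9, 0], [0, 4.0, 0], [0, 4.98, 0]])

```text
clock: 8.45
eef_pos: [641.6, 4.1, 118.4]
tcp_rot: [-3.138, -0.962, 1.889]
contact_force: [0.4, -0.2, -0.0]
opening: 1.002
grasp_force: 0.0
```

```bash
python3 - <<'E'
from h import *
s=S();print(s['eef_pos'],s['tcp_rot'],np.round(s['qpos'],2))
p,R=g2(0);rel(p,R)
p,R=pose();F=optics.grab_frame('wrist');M=np.array(F['mount'])
im=F['color'][:,:,::-1].copy();al=np.radians(AL);a=np.cos(al)*U+np.sin(al)*Z;n=-np.sin(al)*U+np.cos(al)*Z
for i,j,k in((1,1,0),(1,-1,0),(1,1,210),(1,-1,210),(1,0,65)):
    X=B+28*i*n+28*j*V+k*a
    c=np.linalg.inv(M)@np.r_[R.inv().apply(X-p),1]; u=F['mtx']@c[:3];u=u[:2]/u[2]; print(u)
    cv2.circle(im,tuple(int(q) for q in u),4,(0,0,255),1)
cv2.imwrite('pics/w2.png',im)
E
```

```text
[641.59701305   4.05993241 118.36336007] [-3.13791441 -0.96180157  1.88864196] [-0.35  0.85  1.4   0.7   1.61 -0.91]
dp [0.07, 0.05, 2.69] rot [0.02, -0.02, -0.04] rows>= 3.0
[284.96088149 296.32166667]
[361.00419338 296.00753477]
[266.87038688 -47.23038721]
[377.68070677 -47.6731912 ]
[322.81693074 215.32654416]
```

View pics/w2.png

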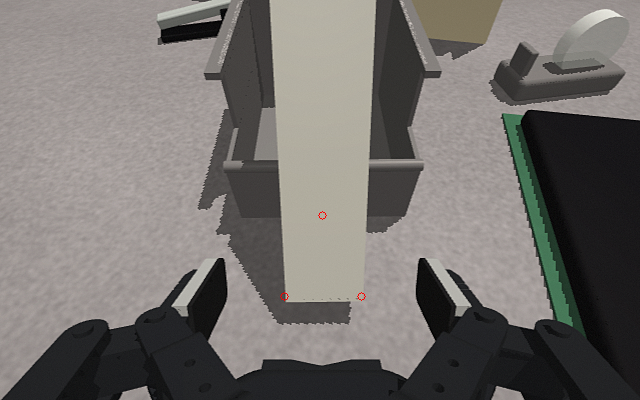

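The wrist view confirms alignment: foot corners at (286,299) and (364,300), about 2 px from prediction. I advance and grip the lower half.

Emit:
play_rows(dp=[[0.02, 0.02, 0.5], [0.04, 0.04, 1.1], [0.07, 0.06, 1.7], [0.07, 0.06, 2.3], [0.07, 0.06, 2.69]], rot=[[0, 0, 0], [0, 0, 0], [0, 0, 0], [0, 0, 0], [0, 0, 0]])

```text
clock: 8.92
eef_pos: [614.6, 92.5, 60.6]
tcp_rot: [-3.137, -0.955, 1.892]
contact_force: [-1.2, 0.9, -1.0]
opening: 1.001
grasp_force: 0.0
```

Emit:
play_rows(dp=[[0, 0, 0], [0, 0, 0], [0, 0, 0], [0, 0, 0], [0, 0, 0]], rot=[[0, 0, 0], [0, 0, 0], [0, 0, 0], [0, 0, 0], [0, 0, 0]], fingers=0, grip_force=80)

```text
clock: 9.33
eef_pos: [616.6, 90.0, 62.1]
tcp_rot: [-3.142, -0.956, 1.893]
contact_force: [-1.1, -1.0, 3.7]
opening: 0.645
grasp_force: 84.5
```

Emit:
play_rows(dp=[[0, 0, 0], [0, 0, 0], [0, 0, 0]], rot=[[0, 0, 0], [0, 0, 0], [0, 0, 0]])

```text
clock: 9.58
eef_pos: [616.6, 90.1, 62.1]
tcp_rot: [-3.142, -0.956, 1.893]
contact_force: [-0.1, -2.7, 6.7]
opening: 0.646
grasp_force: 84.8
```

```bash
cat >> h.py <<'E'
P0=np.array([616.6,90.1,62.1]);TAU0=54.8
def hold(al,cu,cz):
    "tool pose for tote at elevation al, lower mouth corner at cu past edge axis, height cz"
    def tote(al,C):
        t=np.radians(al);a=np.cos(t)*U+np.sin(t)*Z;n=-np.sin(t)*U+np.cos(t)*Z;return C-210*a+28*n
    t=np.radians(AL);a=np.cos(t)*U+np.sin(t)*Z;n=-np.sin(t)*U+np.cos(t)*Z
    l=(P0-B)@a,(P0-B)@n,(P0-B)@V
    Bn=tote(al,A+cu*U+cz*Z);t=np.radians(al);a=np.cos(t)*U+np.sin(t)*Z;n=-np.sin(t)*U+np.cos(t)*Z
    return Bn+l[0]*a+l[1]*n+l[2]*V,Rtool(TAU0+al-AL)
def rows(ws,start=None):
    p0,R0=start or pose();D=[];W=[]
    for p,R in ws: D.append(np.round(R0.inv().apply(p-p0)/40,2).tolist());W.append(np.round(np.degrees((R0.inv()*R).as_rotvec())/6,2).tolist())
    print(D);print(W)
E
python3 - <<'E'
from h import *
t=np.radians(AL);a=np.cos(t)*U+np.sin(t)*Z;n=-np.sin(t)*U+np.cos(t)*Z
C=B+210*a-28*n;cu,cz=(C-A)@U,C[2];print(cu,cz)
s=hold(AL,cu,cz);print(s[0],pose()[0]);rel(*s)
K=[58.8,37,15,-7,-28,-48]
f=lambda al:hold(al,cu+(50-cu)*(AL-al)/106.8,cz+(88-cz)*(AL-al)/106.8)
for i in range(5): rows([f(K[i]+(K[i+1]-K[i])*(j+1)/5) for j in range(5)],f(K[i]))
print(f(-48)[0])
E
```

```text
60.38185656877113 179.62173837125874
[616.13599886  89.94384636  62.1       ] [616.59641793  90.12512105  62.08204841]
dp [-0.0, -0.01, -0.0] rot [0.02, 0.01, -0.01] rows>= 1.0
[[-0.07, -0.0, -0.23], [-0.12, -0.0, -0.46], [-0.15, -0.0, -0.68], [-0.16, 0.0, -0.9], [-0.15, -0.0, -1.11]]
[[-0.0, -0.73, 0.0], [-0.0, -1.45, 0.0], [0.0, -2.18, 0.0], [0.0, -2.91, 0.0], [0.0, -3.63, 0.0]]
[[-0.05, -0.0, -0.2], [-0.08, 0.0, -0.41], [-0.08, -0.0, -0.6], [-0.07, -0.0, -0.8], [-0.03, 0.0, -0.98]]
[[-0.0, -0.73, 0.0], [0.0, -1.47, -0.0], [0.0, -2.2, 0.0], [-0.0, -2.93, 0.0], [0.0, -3.67, 0.0]]
[[-0.02, -0.0, -0.19], [-0.01, 0.0, -0.37], [0.01, 0.0, -0.55], [0.06, -0.0, -0.73], [0.13, -0.0, -0.9]]
[[0.0, -0.73, -0.0], [0.0, -1.47, -0.0], [0.0, -2.2, -0.0], [0.0, -2.93, -0.0], [-0.0, -3.67, 0.0]]
[[0.02, 0.0, -0.17], [0.06, -0.0, -0.35], [0.11, 0.0, -0.52], [0.19, -0.0, -0.68], [0.28, 0.0, -0.84]]
[[-0.0, -0.7, -0.0], [-0.0, -1.4, -0.0], [-0.0, -2.1, -0.0], [-0.0, -2.8, -0.0], [-0.0, -3.5, 0.0]]
[[0.05, -0.0, -0.17], [0.11, -0.0, -0.35], [0.19, -0.0, -0.52], [0.29, 0.0, -0.68], [0.41, -0.0, -0.84]]
[[-0.0, -0.67, -0.0], [-0.0, -1.33, -0.0], [-0.0, -2.0, -0.0], [-0.0, -2.67, -0.0], [0.0, -3.33, 0.0]]
[620.90861926  75.76229181 202.11940591]
```

Emit:
play_rows(dp=[[-0.07, 0, -0.23], [-0.12, 0, -0.46], [-0.15, 0, -0.68], [-0.16, 0, -0.9], [-0.15, 0, -1.11]], rot=[[0, -0.73, 0], [0, -1.45, 0], [0, -2.18, 0], [0, -2.9, 0], [0, -3.63, 0]])

```text
clock: 10.0
eef_pos: [628.9, 51.8, 81.7]
tcp_rot: [-3.14, -0.571, 1.892]
contact_force: [0.7, 0.8, -3.2]
opening: 0.645
grasp_force: 85.3
```

Emit:
play_rows(dp=[[-0.05, 0, -0.2], [-0.08, 0, -0.41], [-0.08, 0, -0.6], [-0.07, 0, -0.8], [-0.03, 0, -0.98]], rot=[[0, -0.73, 0], [0, -1.47, 0], [0, -2.2, 0], [0, -2.93, 0], [0, -3.67, 0]])

```text
clock: 10.42
eef_pos: [635.9, 31.0, 114.5]
tcp_rot: [-3.141, -0.187, 1.893]
contact_force: [0.2, 0.1, -4.3]
opening: 0.649
grasp_force: 85.2
```

```bash
python3 - <<'E'
from h import *
s=S();print(s['eef_pos'],s['tcp_rot'],np.round(s['qpos'],2),s['contact_force'])
f=lambda al:hold(al,60.4-10.4*(AL-al)/106.8,179.6-91.6*(AL-al)/106.8)
rel(*f(15));rows([f(15-22*(j+1)/5) for j in range(5)])
E
```

```text
[635.91157759  31.01841127 114.48354244] [-3.1408427  -0.18749519  1.89302481] [-0.05  0.53  1.66  0.2   1.03 -0.48] [ 0.18346754  0.09097579 -4.30340828]
dp [-0.0, 0.0, -0.02] rot [-0.0, 0.04, -0.02] rows>= 1.0
[[-0.02, 0.0, -0.2], [-0.01, 0.0, -0.39], [0.01, 0.0, -0.57], [0.06, 0.0, -0.75], [0.12, 0.0, -0.92]]
[[-0.0, -0.69, -0.02], [-0.0, -1.42, -0.02], [-0.01, -2.16, -0.02], [-0.01, -2.89, -0.02], [-0.01, -3.62, -0.02]]
```

Tracking is good, so I continue down to 48°, then hold while the sticks slide.

Emit:
play_rows(dp=[[-0.02, 0, -0.2], [-0.01, 0, -0.38], [0.01, 0, -0.56], [0.06, 0, -0.74], [0.12, 0, -0.91]], rot=[[0, -0.7, 0], [0, -1.45, 0], [0, -2.2, 0], [0, -2.9, 0], [0, -3.65, 0]])

```text
clock: 10.83
eef_pos: [636.5, 29.5, 151.3]
tcp_rot: [-3.141, 0.194, 1.893]
contact_force: [-1.1, -0.3, -4.0]
opening: 0.649
grasp_force: 85.2
```

Emit:
play_rows(dp=[[0.02, 0, -0.17], [0.06, 0, -0.35], [0.11, 0, -0.52], [0.19, 0, -0.68], [0.28, 0, -0.84]], rot=[[0, -0.7, 0], [0, -1.4, 0], [0, -2.1, 0], [0, -2.8, 0], [0, -3.5, 0]])

```text
clock: 11.25
eef_pos: [630.9, 46.5, 182.0]
tcp_rot: [-3.141, 0.56, 1.894]
contact_force: [0.3, -0.4, -3.3]
opening: 0.649
grasp_force: 85.3
```

Emit:
play_rows(dp=[[0.05, 0, -0.17], [0.11, 0, -0.35], [0.19, 0, -0.52], [0.29, 0, -0.68], [0.41, 0, -0.84]], rot=[[0, -0.67, 0], [0, -1.33, 0], [0, -2.0, 0], [0, -2.67, 0], [0, -3.33, 0]])

```text
clock: 11.67
eef_pos: [620.8, 76.9, 201.6]
tcp_rot: [-3.141, 0.908, 1.894]
contact_force: [0.4, -0.4, -3.4]
opening: 0.648
grasp_force: 86.1
```

Emit:
play_rows(dp=[[0, 0, 0], [0, 0, 0], [0, 0, 0], [0, 0, 0], [0, 0, 0]], rot=[[0, 0, 0], [0, 0, 0], [0, 0, 0], [0, 0, 0], [0, 0, 0]])

```text
clock: 12.08
eef_pos: [621.1, 75.6, 201.8]
tcp_rot: [-3.14, 0.905, 1.894]
contact_force: [-0.8, 0.6, -2.7]
opening: 0.645
grasp_force: 86.3
```

Emit:
play_rows(dp=[[0, 0, 0], [0, 0, 0], [0, 0, 0], [0, 0, 0], [0, 0, 0]], rot=[[0, 0, 0], [0, 0, 0], [0, 0, 0], [0, 0, 0], [0, 0, 0]])

```text
clock: 12.5
eef_pos: [620.8, 76.4, 201.4]
tcp_rot: [-3.139, 0.906, 1.896]
contact_force: [-0.6, -0.8, -1.3]
opening: 0.641
grasp_force: 86.3
```

```bash
python3 - <<'E'
from h import *
s=S();print(s['eef_pos'],s['tcp_rot'],np.round(s['qpos'],2),s['contact_force'])
rel(*hold(-48,50,88))
f={n:optics.grab_frame(n) for n in("scene","side")}
ims=[]
for n in f:
    im=f[n]['color'][:,:,::-1]
    u=proj(f[n],A+75*Z)[0].astype(int);x,y=u-[60,70]
    ims.append(cv2.resize(im[y:y+130,x:x+130],(400,400),interpolation=cv2.INTER_CUBIC))
cv2.imwrite('pics/p1.png',np.hstack(ims))
E
```

```text
[620.76958507  76.41560805 201.35123255] [-3.13881746  0.90566475  1.89630199] [ 0.55  0.54  1.74 -0.92  1.3   0.7 ] [-0.5865617  -0.77187282 -1.31453995]
dp [-0.03, -0.0, 0.0] rot [-0.02, -0.02, 0.01] rows>= 1.0
```

View pics/p1.png

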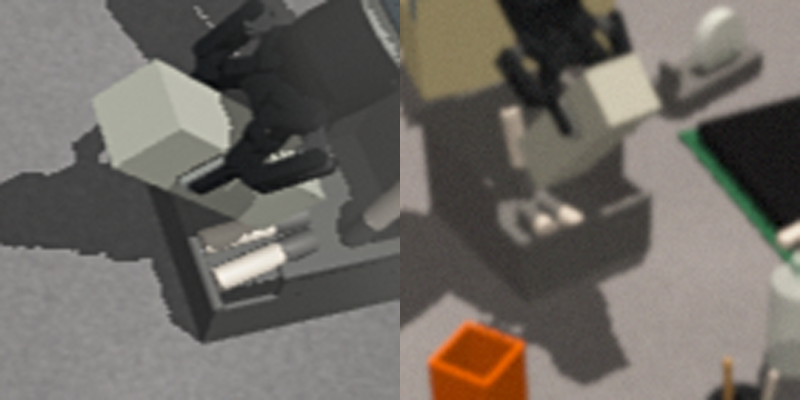

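The scene crop shows all three sticks in the bin: two near the front at (235,232) and (255,262), the third at (380,210). The tote is empty, so I reverse the path.

```bash
python3 - <<'E'
from h import *
f=lambda al:hold(al,60.4-10.4*(AL-al)/106.8,179.6-91.6*(AL-al)/106.8)
K=[-48,-27,-6,15,37,57]
for i in range(5): rows([f(K[i]+(K[i+1]-K[i])*(j+1)/5) for j in range(5)],f(K[i]) if i else None)
E
```

```text
[[-0.08, -0.0, 0.2], [-0.12, -0.0, 0.4], [-0.14, -0.0, 0.6], [-0.14, -0.0, 0.79], [-0.12, -0.0, 0.98]]
[[-0.02, 0.68, 0.01], [-0.02, 1.38, 0.01], [-0.02, 2.08, 0.0], [-0.02, 2.78, 0.0], [-0.02, 3.48, 0.0]]
[[-0.03, -0.0, 0.18], [-0.04, -0.0, 0.36], [-0.03, -0.0, 0.54], [-0.0, 0.0, 0.71], [0.05, -0.0, 0.88]]
[[0.0, 0.7, 0.0], [0.0, 1.4, 0.0], [0.0, 2.1, 0.0], [0.0, 2.8, 0.0], [0.0, 3.5, 0.0]]
[[0.0, -0.0, 0.17], [0.03, -0.0, 0.35], [0.07, -0.0, 0.52], [0.13, 0.0, 0.68], [0.21, 0.0, 0.84]]
[[0.0, 0.7, 0.0], [-0.0, 1.4, 0.0], [0.0, 2.1, 0.0], [-0.0, 2.8, -0.0], [0.0, 3.5, 0.0]]
[[0.04, -0.0, 0.19], [0.1, -0.0, 0.37], [0.18, 0.0, 0.55], [0.28, -0.0, 0.73], [0.4, 0.0, 0.9]]
[[-0.0, 0.73, 0.0], [0.0, 1.47, -0.0], [0.0, 2.2, -0.0], [-0.0, 2.93, -0.0], [0.0, 3.67, -0.0]]
[[0.06, -0.0, 0.19], [0.14, -0.0, 0.37], [0.24, -0.0, 0.55], [0.35, 0.0, 0.73], [0.49, -0.0, 0.9]]
[[0.0, 0.67, -0.0], [-0.0, 1.33, 0.0], [-0.0, 2.0, 0.0], [0.0, 2.67, 0.0], [0.0, 3.33, 0.0]]
```

Emit:
play_rows(dp=[[-0.08, 0, 0.2], [-0.12, 0, 0.4], [-0.14, 0, 0.6], [-0.14, 0, 0.79], [-0.12, 0, 0.98]], rot=[[0, 0.68, 0], [0, 1.38, 0], [0, 2.08, 0], [0, 2.78, 0], [0, 3.48, 0]])

```text
clock: 13.02
eef_pos: [631.8, 44.4, 181.3]
tcp_rot: [-3.141, 0.538, 1.895]
contact_force: [-0.3, 0.3, -3.6]
opening: 0.644
grasp_force: 86.1
```

Emit:
play_rows(dp=[[-0.03, 0, 0.18], [-0.04, 0, 0.36], [-0.03, 0, 0.54], [0, 0, 0.71], [0.05, 0, 0.88]], rot=[[0, 0.7, 0], [0, 1.4, 0], [0, 2.1, 0], [0, 2.8, 0], [0, 3.5, 0]])

```text
clock: 13.43
eef_pos: [636.9, 28.6, 150.1]
tcp_rot: [-3.141, 0.172, 1.895]
contact_force: [-0.0, -0.5, -2.7]
opening: 0.645
grasp_force: 86.1
```

Emit:
play_rows(dp=[[0, 0, 0.17], [0.03, 0, 0.35], [0.07, 0, 0.52], [0.13, 0, 0.68], [0.21, 0, 0.84]], rot=[[0, 0.7, 0], [0, 1.4, 0], [0, 2.1, 0], [0, 2.8, 0], [0, 3.5, 0]])

```text
clock: 13.85
eef_pos: [636.0, 30.8, 115.3]
tcp_rot: [-3.14, -0.194, 1.895]
contact_force: [-0.4, -0.4, -2.7]
opening: 0.649
grasp_force: 86.1
```

```bash
python3 - <<'E'
from h import *
s=S();print(s['eef_pos'],s['contact_force'])
f=lambda al:hold(al,60.4-10.4*(AL-al)/106.8,179.6-91.6*(AL-al)/106.8)
rel(*f(15));K=[15,36,56.5]
for i in range(2): rows([f(K[i]+(K[i+1]-K[i])*(j+1)/5) for j in range(5)],f(K[i]) if i else None)
E
```

```text
[635.95106622  30.81354443 115.30493081] [-0.38094211 -0.42785672 -2.66750943]
dp [0.0, 0.0, 0.0] rot [-0.01, -0.02, -0.01] rows>= 1.0
[[0.04, 0.0, 0.18], [0.09, 0.0, 0.36], [0.16, 0.0, 0.53], [0.26, 0.0, 0.7], [0.37, 0.0, 0.87]]
[[-0.01, 0.68, -0.01], [-0.01, 1.38, -0.01], [-0.01, 2.08, -0.01], [-0.01, 2.78, -0.01], [-0.01, 3.48, -0.01]]
[[0.06, -0.0, 0.19], [0.14, -0.0, 0.38], [0.24, -0.0, 0.56], [0.36, -0.0, 0.74], [0.5, -0.0, 0.92]]
[[0.0, 0.68, -0.0], [0.0, 1.37, -0.0], [-0.0, 2.05, 0.0], [0.0, 2.73, -0.0], [0.0, 3.42, -0.0]]
```

Emit:
play_rows(dp=[[0.04, 0, 0.18], [0.09, 0, 0.36], [0.16, 0, 0.53], [0.26, 0, 0.7], [0.37, 0, 0.87]], rot=[[0, 0.68, 0], [0, 1.38, 0], [0, 2.08, 0], [0, 2.78, 0], [0, 3.48, 0]])

```text
clock: 14.27
eef_pos: [629.2, 50.8, 83.7]
tcp_rot: [-3.14, -0.559, 1.894]
contact_force: [-0.0, -0.2, -2.1]
opening: 0.645
grasp_force: 86.1
```

Emit:
play_rows(dp=[[0.06, 0, 0.19], [0.14, 0, 0.38], [0.24, 0, 0.56], [0.36, 0, 0.74], [0.5, 0, 0.92]], rot=[[0, 0.68, 0], [0, 1.37, 0], [0, 2.05, 0], [0, 2.73, 0], [0, 3.42, 0]])

```text
clock: 14.68
eef_pos: [617.5, 85.4, 62.8]
tcp_rot: [-3.139, -0.916, 1.893]
contact_force: [-0.2, 0.4, -2.4]
opening: 0.644
grasp_force: 86.2
```

```bash
python3 - <<'E'
from h import *
s=S();print(s['eef_pos'],s['contact_force'],s['wrist_torque'])
rows([hold(AL,60.4,179.6)])
E
```

```text
[617.50828871  85.36014966  62.80640158] [-0.16339149  0.44539067 -2.41271759] [-0.6967101  -0.17219711  0.02281571]
[[0.06, 0.0, 0.11]]
[[-0.0, 0.38, -0.01]]
```

Emit:
play_rows(dp=[[0.02, 0, 0.04], [0.04, 0, 0.08], [0.06, 0, 0.11], [0.06, 0, 0.11]], rot=[[0, 0.13, 0], [0, 0.26, 0], [0, 0.38, 0], [0, 0.38, 0]])

```text
clock: 15.02
eef_pos: [616.0, 90.2, 62.4]
tcp_rot: [-3.139, -0.953, 1.893]
contact_force: [0.3, -1.0, -1.8]
opening: 0.651
grasp_force: 86.7
```

```bash
python3 - <<'E'
from h import *
s=S();print(s['eef_pos'],s['contact_force'],s['wrist_torque'])
rows([hold(AL,60.4,179.6)]);print(pose()[1].inv().apply([U,Z])/40)
E
```

```text
[616.0114956   90.21544732  62.37997442] [ 0.32177654 -1.02599584 -1.78518999] [-0.583741   -0.20502657 -0.01505307]
[[-0.01, 0.0, -0.0]]
[[-0.0, 0.03, -0.02]]
[[ 1.44772871e-02 -1.97134226e-05  2.03815547e-02]
 [ 2.03815214e-02 -3.72163084e-05 -1.44772994e-02]]
```

Emit:
play_rows(dp=[[-0.02, 0, 0.01], [-0.03, 0, 0.02], [-0.03, 0, 0.02]], rot=[[0, 0, 0], [0, 0, 0], [0, 0, 0]])

```text
clock: 15.27
eef_pos: [616.0, 90.2, 62.2]
tcp_rot: [-3.14, -0.954, 1.894]
contact_force: [-0.3, -3.3, 5.2]
opening: 0.646
grasp_force: 87.1
```

It touches desk and edge again, with the same force pattern as when I first took hold. I release and back off.

Emit:
play_rows(dp=[[0, 0, 0], [0, 0, 0], [0, 0, 0], [0, 0, 0], [0, 0, 0]], rot=[[0, 0, 0], [0, 0, 0], [0, 0, 0], [0, 0, 0], [0, 0, 0]], fingers=1)

```text
clock: 15.68
eef_pos: [615.8, 90.5, 60.9]
tcp_rot: [-3.138, -0.954, 1.892]
contact_force: [-0.5, 0.3, -0.9]
opening: 1.001
grasp_force: 0.0
```

Emit:
play_rows(dp=[[0, 0, -0.3], [0, 0, -0.8], [0, 0, -1.5], [0, 0, -2.2], [0, 0, -2.9]], rot=[[0, 0, 0], [0, 0, 0], [0, 0, 0], [0, 0, 0], [0, 0, 0]])

```text
clock: 16.1
eef_pos: [646.4, -0.9, 129.2]
tcp_rot: [-3.138, -0.954, 1.892]
contact_force: [0.7, -0.5, -0.5]
opening: 1.0
grasp_force: 0.0
```

Emit:
play_rows(dp=[[0.3, 0, -0.4], [0.7, 0, -0.9], [1.2, 0, -1.5], [1.7, 0, -2.1], [2.2, 0, -2.6]], rot=[[0, -0.5, 0], [0, -1.0, 0], [0, -1.5, 0], [0, -2.0, 0], [0, -2.5, 0]])

```text
clock: 16.52
eef_pos: [657.4, -33.1, 262.3]
tcp_rot: [-3.14, -0.689, 1.892]
contact_force: [0.1, -0.1, -0.0]
opening: 0.997
grasp_force: 0.0
```

```bash
python3 - <<'E'
from h import *
s=S();print(s['eef_pos'],s['contact_force'])
f={n:optics.grab_frame(n) for n in("scene","side")}
ims=[]
for n,(x,y) in(('scene',(220,130)),('side',(200,90))):
    im=f[n]['color'][:,:,::-1]
    ims.append(cv2.resize(im[y:y+200,x:x+267],None,fx=1.5,fy=1.5,interpolation=cv2.INTER_CUBIC)[:,:400] if 0 else cv2.resize(im[y:y+190,x:x+280],(400,271),interpolation=cv2.INTER_CUBIC))
    u=proj(f[n],A+75*Z)[0].astype(int);x,y=u-[60,60]
    ims.append(cv2.resize(im[y:y+110,x:x+134],(400,328),interpolation=cv2.INTER_CUBIC))
cv2.imwrite('pics/e1.png',np.hstack([np.vstack(ims[:2]),np.vstack(ims[2:])]))
E
```

```text
[657.40312966 -33.09205936 262.3174268 ] [ 0.05440083 -0.07917434 -0.02887722]
```

View pics/e1.png

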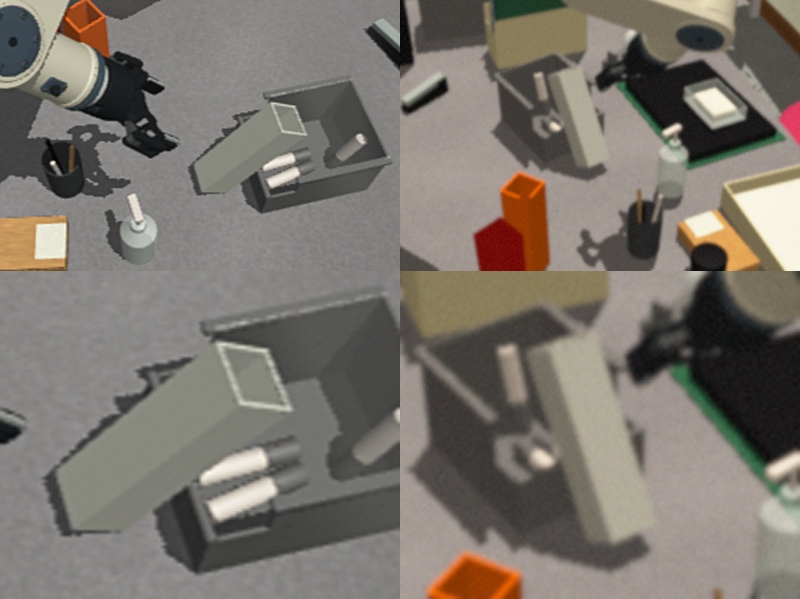

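The three sticks lie in the bin at about (280,162), (285,178) and (352,145). The tote leans on the edge with its foot on the desk, the pen cup and pump bottle stand where they were, and the gripper is clear.

```bash
python3 -c "
from h import *
print(r.sign_off())"
```

```text
the job is handed in; nothing more can be done
None
```

The job is handed in: all three glue sticks are in the bin, and the empty tote is leaning on the bin's low edge with its foot on the desk, as before. It took about 16.5 s, and I moved nothing else.

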